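# Bolt the violin maker's tool chest

### The arm

A 6-joint arm with a two-finger parallel gripper is mounted at the origin on the work surface. World frame = base frame: x ahead of the robot, y to its left, z up, the work surface at z = 0. Lengths are in m, angles in rad, forces in N, time in s.
With the tool pointing down it reaches from about 0.375 to 0.975 m from the base axis. Payload 3.8 kg.
Tool frame: the origin (TCP) lies on the centre line of the jaws, within the pads' length; the fingertips stand 14 mm ahead of it and the grasp point (between the pads) lies 5 mm behind it (bot.finger_overhang is the distance from the TCP to the fingertips, in m); y points along the fingers, x is the direction in which the jaws open and shut, and the axes are right-handed (so a half turn about y gives the same grasp; the last joint's range is limited). The gripper opens to 85 mm and grips with 20 to 120 N. Pads are 22 mm wide; open, the fingers measure 114 mm over their backs; the gripper's body (76 mm by 85 mm) begins 54 mm behind the grasp point. The pads swing forward as they close: fully open they stand 13 mm farther back than shut.
Start: joints at [1.14, 0.264, 1.604, -0, 1.274, -0.037], TCP at [0.259, 0.623, 0.224] pointing down, gripper open.
Joint ranges: [-2.63, 2.63], [-0.94, 2.18], [0.31, 2.57], [-1.31, 4.45], [0, 2.66], [-2.55, 2.55]. Speed limits (rad/s): [2.57, 2.57, 3.14, 3.14, 3.14, 3.14].

### API

Orientations are given as a rotation vector (axis times angle).
In Python, from workcell import readout, read_camera, bot, spotter gives the robot as it stands.
- The arm moves only by the tool jog_arm, never from a script. Its argument "increments" is a list of rows, each a list of 7 numbers: the shift along the tool's x, y, z in m, then the turn, a rotation vector about the tool's x, y, z in rad, then the opening, from 0 (shut) to 1 (fully open). A call has 1 to 10 rows; each row shifts and turns the pose as measured when the row begins, along the tool's axes as they then stand; what a row does not reach is not made up. A row lasts 1/8 s, in which the tool goes at most 62.5 mm and 10.7 degrees, less where a joint would pass 70% of its speed; a pose out of reach is approached as far as the arm can. A call with a gripper value outside its range is refused whole. The fingers move at their own pace and stop on an object; "force" is the grip in N (left out, the last holds). Time passes only in rows, so rows that do not move let the fingers close. It gives the time, the measured TCP pose, the force and the opening at its end, in the units of the state.
- readout.read_state(): the state, without advancing time (a new reading comes with each control period).
- read_camera(name): name is "scene" or "side" or "wrist"; returns a dict with "img" (400x640x3 uint8, blue, green, red), "range_z" (400x640 float32, m along the optical axis (not along the pixel's ray), 0 where there is no reading), "fx", "fy", "cx", "cy" (pixels), "world_from_camera" (4x4, takes a point from camera to world coordinates). Camera axes: x right, y down, z forward; pixel columns grow to the right and rows downward; lengths in m; the calibration is good to about 2 mm. A picture is of the moment at which its call begins.
- bot.finish_job(): hands the job in, once; it reports no verdict.
Trained networks look in a picture, given as the dict that the camera call returned (one of the last four; its "shot" number tells which), for a name from the list of things; names that differ only in an ending like _2 or _b are one class to them, and where a whole thing is asked for, a point or a joint stands for the part that bears it (a point fixed in the world has none). Each returns a list of dicts, best first, with "p" (0 to 1); they miss things now and then, are a little off and sometimes report something else, mostly with a low value. They report only what shows in the picture. A call takes as long as a camera call.
- spotter.masks_of(picture, thing): "mask" (400x640 bool, what is visible of it) and "location" ([column, row] in pixels, amid what is visible of it).
- spotter.spot_point(picture, thing): "location" ([column, row] in pixels: a listed point, or the origin of a listed thing).
The state is a dict: "time": time; "q": joint angles; "joint_vel": joint speeds; "joint_torque": joint torques, N m; "tool_pos": TCP position; "tcp_rot": TCP orientation; "wrist_force": force on the tool from outside, world axes, zero at the start; "torque": the same for the moment, N m; "width": opening from 0.0 (shut) to 1.0 (fully open).
Only numpy, scipy, OpenCV 4.12 (cv2) and the standard library are available. Lean on these libraries where they do the work, as an engineer would, in place of code of your own. Each camera call takes 0.05 s, during which the arm holds its last target. There are 200 camera calls.

### The job

Bolt the tool chest shut: press the sprung catch bar on its lid down with one fingertip and keep it down while the other fingertip pushes the bolt by its upright lug until it is fully home in the keeper, then let go so that the catch springs up again and locks it. Use fingertips only: do not lift, tip or shove the chest, and leave the small things on and around it where they are.

Things in the scene. Friction and masses are not known exactly. Their poses are not given: they have to be found in the camera images.
- chest: Closed wooden tool chest, loose, 5 kg, 226 (x) x 360 (y) x 90 mm high. Origin: centre of its underside, z up; lid top at z = 90 mm, two leaves meeting at y = 0. On the lid a steel bolt runs along +y at chest x = +25 mm and a sprung catch bar lies parallel at x = -25 mm. Bolt guide straps (17 mm high) at y = -106 and -14 mm; between bar and bolt the parts stay under 14 mm above the lid.
- bolt (a joint): Travel of the bolt along chest +y, m: 0 = drawn back, 0.050 = fully home (end stop). Starts at 0 to 0.010; drags with 2 N. With the catch up it moves only to about 0.013; beyond, three blocks on its side (from 0.013, 0.025, 0.036) are each stopped by the catch's tongue if the catch is up. Past 0.045 the catch can spring up behind the last block and lock it.
- bolt_lug (a point): Centre of the top face of the bolt's upright lug (moves with the bolt): a steel block 22 mm (chest x) x 10 mm (chest y), rising from 14 to 48 mm above the lid; push its -y face towards +y. Centre at chest x = 25 mm, y = -80 mm + bolt travel. The bolt's bar below it is 14 mm wide, top 14 mm above the lid.
- catch (a joint): How far the catch bar is pressed down, m: 0 = up, 0.009 = bottom stop. The bolt is free when it is pressed more than about 0.005; 0.007 is a good depth. The spring pushes up with 3.6 N at 0 and 7.2 N at 0.009.
- catch_bar (a point): Centre of the top face of the catch bar (moves with it): dark steel, flat, smooth, 24 mm (chest x) x 110 mm (chest y), 8 mm thick; top 32 mm above the lid when up, 23 mm fully pressed. It stays level wherever pressed, and a fingertip may slide along it. Centre at chest x = -25, y = -67 mm: bar and lug stand 50 mm apart across the bolt.
- varnish: Bystander: amber varnish bottle, 48 mm diameter, 105 mm tall, on the bench beyond the chest's -y end. Origin at the centre of its underside.
- pigment: Bystander: glass jar with a cork lid, 68 mm diameter, 85 mm tall, on the bench beyond the chest's +y end. Origin at the centre of its underside.
- plane: Bystander: small brass finger plane, 22 x 55 mm, 35 mm tall, standing on the chest's +y leaf. Origin at the centre of its underside.
- bridge: Bystander: small maple violin bridge blank lying flat on the chest's +y leaf, about 40 x 42 mm and 5 mm thick. Origin on its underside, near the middle.
- keeper (a point): Top centre of the fixed steel keeper, a bridge 22 mm long and 20 mm high on the lid, that the bolt's end enters; at chest x = 25, y = 23 mm.

How it is judged:
By the outcome, as a careful person would: the job done as asked, in the order asked, and still so for the second after the job is handed in, with the robot touching nothing.
It also fails if it takes over 32 s, if anything falls off the work surface, if the arm or the gripper's body presses on something with over 40 N, if the wrist force passes 120 N, or if a joint passes its speed limit or range.

## Working session

There is one attempt and no reset: what is moved stays moved. The work goes in short steps, Python scripts to look and compute and a tool call to move; the robot and the scene stay as the last step left them, time stands still between calls to the robot, and variables do not carry over. Pictures are saved under pics/ and viewed, about 8 in all and at most 12, crops included, and the job is handed in when it is done.

Besides the shell and the picture viewer there is one more tool, called after "Emit:" as name(argument=value, ...) on one line, values as JSON. jog_arm: Moves the arm, as the interface text tells. Its arguments: {"type":"object","properties":{"increments":{"type":"array"},"force":{"type":"number"}},"required":["increments"]}

```bash
mkdir -p pics; ls; cat > h.py <<'E'
import numpy as np, cv2
from workcell import readout, read_camera, bot, spotter
def to_world(p,uv,r=2):
    u,v=int(round(uv[0])),int(round(uv[1]))
    z=p["range_z"][max(v-r,0):v+r+1,max(u-r,0):u+r+1]; z=z[z>0]
    if len(z)==0: return None
    z=np.median(z)
    c=np.array([(uv[0]-p["cx"])/p["fx"]*z,(uv[1]-p["cy"])/p["fy"]*z,z,1])
    return (p["world_from_camera"]@c)[:3]
def cloud(p):
    z=p["range_z"];v,u=np.mgrid[:400,:640]
    c=np.stack([(u-p["cx"])/p["fx"]*z,(v-p["cy"])/p["fy"]*z,z,np.ones_like(z)],-1)
    return (c@p["world_from_camera"].T)[...,:3]
E
python3 - <<'E'
from h import *
s=readout.read_state();print({k:np.round(v,3) for k,v in s.items()})
ims=[]
for n in ["scene","side"]:
    p=read_camera(n); print(n,np.round(p["world_from_camera"],3).tolist(),p["fx"])
    im=p["img"].copy()
    for t in ["catch_bar","bolt_lug","keeper","chest","varnish","pigment","plane","bridge"]:
        r=spotter.spot_point(p,t)
        for d in r[:2]:
            w=to_world(p,d["location"]); print(t,round(d["p"],2),np.round(d["location"],1),None if w is None else np.round(w,4))
        if r: cv2.circle(im,tuple(int(round(a)) for a in r[0]["location"]),3,(0,0,255),1); cv2.putText(im,t[:6],tuple(int(a)+4 for a in r[0]["location"]),0,.4,(0,255,0),1)
    cv2.imwrite(f"pics/{n}1.png",im)
E
```

```text
pics
{'time': np.float64(0.0), 'q': array([ 1.14 ,  0.265,  1.605,  0.   ,  1.274, -0.037]), 'joint_vel': array([-0.002, -0.   , -0.   ,  0.001, -0.002,  0.001]), 'joint_torque': array([ 3.0000e-03, -5.1511e+01, -3.6732e+01,  0.0000e+00,  1.3000e-02,
        0.0000e+00]), 'tool_pos': array([0.259, 0.623, 0.223]), 'tcp_rot': array([-1.371, -0.913,  0.916]), 'wrist_force': array([ 0.134, -0.354, -0.174]), 'torque': array([-0.005,  0.008, -0.021]), 'width': np.float64(1.0)}
scene [[0.304, 0.584, -0.752, 1.388], [0.953, -0.178, 0.247, -0.231], [0.01, -0.792, -0.611, 0.79], [0.0, 0.0, 0.0, 1.0]] 379.6480179789099
catch_bar 0.82 [279.1 194.3] [ 0.5148 -0.0912  0.1223]
bolt_lug 0.54 [281.4 199.8] [ 0.5603 -0.0934  0.1367]
keeper 0.78 [316.4 202.1] [0.5632 0.007  0.1075]
keeper 0.46 [279.  192.7] [ 0.5083 -0.0901  0.1231]
chest 0.66 [303.6 224.9] [ 0.63   -0.0495  0.0914]
chest 0.33 [355.7 203.8] [0.5906 0.1186 0.096 ]
varnish 0.82 [218.7 249.3] [ 0.5821 -0.2844  0.0206]
pigment 0.57 [378.4 201.7] [0.531  0.2233 0.0344]
plane 0.54 [329.3 182.9] [0.4814 0.0727 0.1059]
bridge 0.64 [355.9 205.4] [0.5951 0.1176 0.0937]
side [[-0.906, -0.328, 0.269, 0.369], [-0.424, 0.688, -0.589, 0.521], [0.008, -0.647, -0.763, 0.719], [0.0, 0.0, 0.0, 1.0]] 361.99112917991374
catch_bar 0.76 [368.7 169.1] [ 0.5189 -0.0927  0.1216]
catch_bar 0.39 [354.  158.7] [ 0.5587 -0.0954  0.1367]
bolt_lug 0.65 [352.8 159.3] [ 0.5605 -0.0926  0.1364]
keeper 0.73 [337.2 192.9] [ 5.599e-01 -5.000e-04  1.099e-01]
chest 0.96 [350.8 221.7] [0.5055 0.0487 0.0907]
varnish 0.59 [374.1 154. ] [ 0.5336 -0.1851  0.0892]
pigment 0.86 [315.5 316.3] [0.4878 0.2665 0.0641]
plane 0.62 [361.4 234.4] [0.4687 0.0869 0.1131]
bridge 0.69 [307.2 233.8] [0.5758 0.1222 0.0956]
```

View pics/side1.png

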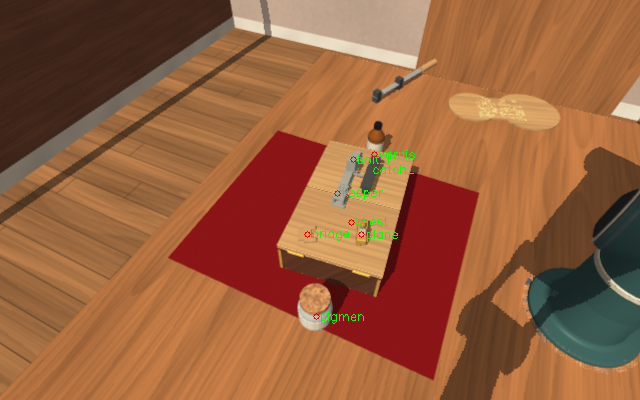

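View pics/scene1.png

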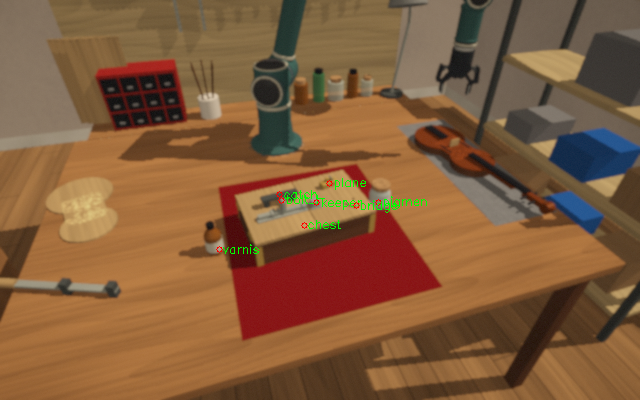

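The side view shows the chest with the bolt and lug around (353,160), the bar around (369,172), the keeper around (337,193), the plane and bridge on the +y leaf, the varnish at (376,135) and the pigment at (315,305). The scene view agrees with this. Next I'll get the lid's yaw and work out the first move.

```bash
cat >> h.py <<'E'
from scipy.spatial.transform import Rotation as R
def goal_delta(pos,yaw,s=None):
    """tool delta to world pos, tool y down, jaw x axis along +/- chest x"""
    s=s or readout.read_state()
    A=R.from_rotvec(s["tcp_rot"]); out=[]
    for sg in (1,-1):
        x=sg*np.array([np.cos(yaw),np.sin(yaw),0]); y=np.array([0,0,-1.]); z=np.cross(x,y)
        G=R.from_matrix(np.stack([x,y,z],1))
        out.append((A.inv()*G).as_rotvec())
    r=min(out,key=np.linalg.norm)
    return A.inv().apply(np.array(pos)-s["tool_pos"]),r
def lid(p,z0=.083,z1=.097):
    w=cloud(p); m=(p["range_z"]>0)&(w[...,2]>z0)&(w[...,2]<z1)&(abs(w[...,0]-.54)<.25)&(abs(w[...,1])<.3)
    n,l,st,_=cv2.connectedComponentsWithStats(m.astype(np.uint8)); i=1+st[1:,4].argmax()
    q=w[l==i]; print("lid z",np.median(q[:,2]),len(q))
    return cv2.minAreaRect((q[:,:2]*1000).astype(np.float32))
E
python3 - <<'E'
from h import *
s=readout.read_state();print(np.round(R.from_rotvec(s["tcp_rot"]).as_matrix(),3).tolist())
for n in ["scene","side"]:
    p=read_camera(n); print(n,lid(p))
    l=spotter.spot_point(p,"bolt_lug");
print(goal_delta([.53,-.10,.30],-.05))
E
```

```text
[[0.384, 0.0, -0.923], [0.923, 0.0, 0.384], [0.0, -1.0, -0.0]]
lid z 0.09128925983434566 5236
scene ((530.2015380859375, -25.177154541015625), (233.09161376953125, 365.36968994140625), 6.105757236480713)
lid z 0.08982548366175958 10625
side ((529.9505004882812, -18.34625244140625), (226.26382446289062, 368.06353759765625), 5.987029552459717)
(array([-0.56397638, -0.07553072, -0.527806  ]), array([-3.58803827e-05,  1.22696912e+00,  6.70214550e-07]))
```

```bash
cat >> h.py <<'E'
def plan(pos,yaw,n,op):
    s=readout.read_state(); A=R.from_rotvec(s["tcp_rot"]); p0=np.array(s["tool_pos"])
    d,r=goal_delta(pos,yaw,s); step=(np.array(pos)-p0)/n
    for i in range(n):
        print((np.round([*A.inv().apply(step),*(r/n)],4)+0.).tolist()+[op]); A=A*R.from_rotvec(r/n)
E
python3 -c "
from h import *
plan([.53,-.13,.30],.105,14,.42)"
```

```text
[-0.0423, -0.0054, -0.0385, 0.0, 0.0766, 0.0, 0.42]
[-0.0392, -0.0054, -0.0416, 0.0, 0.0766, 0.0, 0.42]
[-0.0359, -0.0054, -0.0445, 0.0, 0.0766, 0.0, 0.42]
[-0.0324, -0.0054, -0.0471, 0.0, 0.0766, 0.0, 0.42]
[-0.0287, -0.0054, -0.0495, 0.0, 0.0766, 0.0, 0.42]
[-0.0248, -0.0054, -0.0515, 0.0, 0.0766, 0.0, 0.42]
[-0.0208, -0.0054, -0.0533, 0.0, 0.0766, 0.0, 0.42]
[-0.0167, -0.0054, -0.0547, 0.0, 0.0766, 0.0, 0.42]
[-0.0124, -0.0054, -0.0558, 0.0, 0.0766, 0.0, 0.42]
[-0.0081, -0.0054, -0.0566, 0.0, 0.0766, 0.0, 0.42]
[-0.0038, -0.0054, -0.0571, 0.0, 0.0766, 0.0, 0.42]
[0.0006, -0.0054, -0.0572, 0.0, 0.0766, 0.0, 0.42]
[0.005, -0.0054, -0.057, 0.0, 0.0766, 0.0, 0.42]
[0.0093, -0.0054, -0.0564, 0.0, 0.0766, 0.0, 0.42]
```

Emit:
jog_arm(increments=[[-0.0423,-0.0054,-0.0385,0,0.0766,0,0.42],[-0.0392,-0.0054,-0.0416,0,0.0766,0,0.42],[-0.0359,-0.0054,-0.0445,0,0.0766,0,0.42],[-0.0324,-0.0054,-0.0471,0,0.0766,0,0.42],[-0.0287,-0.0054,-0.0495,0,0.0766,0,0.42],[-0.0248,-0.0054,-0.0515,0,0.0766,0,0.42],[-0.0208,-0.0054,-0.0533,0,0.0766,0,0.42],[-0.0167,-0.0054,-0.0547,0,0.0766,0,0.42],[-0.0124,-0.0054,-0.0558,0,0.0766,0,0.42],[-0.0081,-0.0054,-0.0566,0,0.0766,0,0.42]])

```text
time: 2.35
tool_pos: [0.452, 0.0715, 0.281]
tcp_rot: [-1.548, -0.316, 0.303]
wrist_force: [1.0, 0.3, -0.4]
width: 0.42
```

```bash
python3 -c "
from h import *
plan([.53,-.13,.30],.105,5,.42)"
```

```text
[-0.0011, -0.0038, -0.0432, 0.0, 0.0579, 0.0016, 0.42]
[0.0014, -0.0038, -0.0432, 0.0, 0.0579, 0.0016, 0.42]
[0.0039, -0.0038, -0.043, 0.0, 0.0579, 0.0016, 0.42]
[0.0064, -0.0038, -0.0427, 0.0, 0.0579, 0.0016, 0.42]
[0.0089, -0.0038, -0.0423, 0.0, 0.0579, 0.0016, 0.42]
```

Emit:
jog_arm(increments=[[-0.001,-0.004,-0.043,0,0.058,0.0016,0.42],[0.0015,-0.004,-0.043,0,0.058,0.0016,0.42],[0.004,-0.004,-0.043,0,0.058,0.0016,0.42],[0.0065,-0.004,-0.043,0,0.058,0.0016,0.42],[0.009,-0.004,-0.042,0,0.058,0.0016,0.42],[0,0,0,0,0,0,0.42]])

```text
time: 3.1
tool_pos: [0.5317, -0.1413, 0.3041]
tcp_rot: [-1.571, -0.073, 0.065]
wrist_force: [-0.4, 1.1, 0.2]
width: 0.419
```

```bash
python3 - <<'E'
from h import *
p=read_camera("wrist"); s=readout.read_state()
print(np.round(s["tool_pos"],4),np.round(R.from_rotvec(s["tcp_rot"]).as_matrix(),3).tolist(),s["time"])
print(np.round(p["world_from_camera"],3).tolist(),lid(p))
im=p["img"].copy()
for t in ["bolt_lug","catch_bar","keeper"]:
    for d in spotter.spot_point(p,t)[:1]:
        l=d["location"]; print(t,d["p"],np.round(l,1),to_world(p,l)); cv2.circle(im,tuple(int(round(a)) for a in l),3,(0,0,255),1)
w=cloud(p)
for n,a,b in [("lug",.131,.145),("bar",.117,.127)]:
    m=(p["range_z"]>0)&(w[...,2]>a)&(w[...,2]<b)&(abs(w[...,0]-.54)<.07)&(w[...,1]<-.01)&(w[...,1]>-.2)
    k,L,st,_=cv2.connectedComponentsWithStats(m.astype(np.uint8))
    for i in range(1,k):
        if st[i,4]>40: q=w[L==i]; print(n,st[i],np.median(q[:,2]),cv2.minAreaRect((q[:,:2]*1000).astype(np.float32)))
cv2.imwrite("pics/w1.png",im); np.save("w1.npy",w)
E
```

```text
[ 0.5311 -0.1399  0.3038] [[0.996, 0.005, -0.089], [0.089, 0.0, 0.996], [0.005, -1.0, -0.0]] 3.15
lid z 0.08942319447022176 20770
[[0.996, 0.082, 0.032, 0.525], [0.088, -0.944, -0.318, -0.06], [0.005, 0.319, -0.948, 0.453], [0.0, 0.0, 0.0, 1.0]] ((542.1348876953125, -111.27594757080078), (226.2772216796875, 182.8225555419922), 6.297171592712402)
bolt_lug 0.68 [351.8 128.5] [ 0.56432517 -0.08888513  0.13758549]
catch_bar 0.69 [305.9 125.2] [ 0.51306926 -0.09132173  0.12136828]
keeper 0.9 [347.3  35.1] [0.55057334 0.00694036 0.1097259 ]
lug [342 123  21  11 195] 0.1374166408121878 ((564.6029052734375, -88.4249038696289), (22.2918758392334, 9.687780380249023), 7.313482284545898)
bar [ 295   72   24   98 2051] 0.12144693660737366 ((514.490478515625, -88.8006820678711), (24.02906608581543, 109.05001831054688), 6.0892653465271)
```

View pics/w1.png

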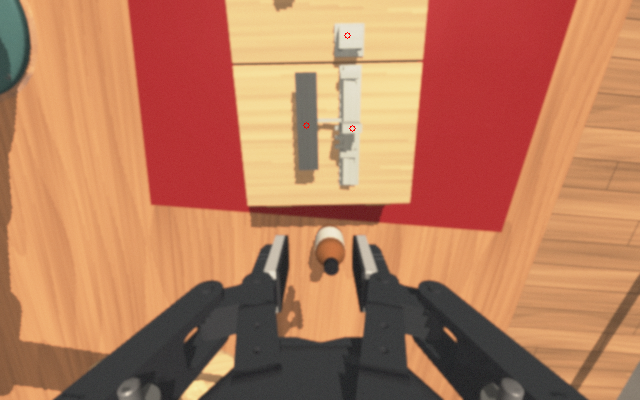

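The wrist view shows the bar centred at (306,125), the lug at (352,128) and the keeper at (347,35), with both fingertips near rows 235–300 and the varnish between them, down on the bench. I'll measure the fingertips in the tool frame and find the varnish.

```bash
python3 - <<'E'
from h import *
w=np.load("w1.npy"); s=readout.read_state(); A=R.from_rotvec(s["tcp_rot"])
t=A.inv().apply((w-s["tool_pos"]).reshape(-1,3)).reshape(w.shape)*1000
print("overhang",bot.finger_overhang)
for lo,hi in [(230,320),(320,410)]:
    q=t[225:310,lo:hi].reshape(-1,3); q=q[(q[:,1]>-40)&(q[:,1]<30)]
    print(len(q),"ymax pct",np.percentile(q[:,1],[50,90,97,99.5,100]).round(1))
    for a in range(-30,20,5):
        k=q[(q[:,1]>=a)&(q[:,1]<a+5)]
        if len(k)>5: print(a,len(k),"x",np.percentile(k[:,0],[2,98]).round(1),"z",np.percentile(k[:,2],[2,98]).round(1))
v=w[215:275,310:350].reshape(-1,3); v=v[(v[:,2]>.03)&(v[:,2]<.12)&(v[:,1]<-.19)]
print("varnish",np.percentile(v,[2,50,98],axis=0).round(3))
plan([.5423,-.115,.165],.1065,4,.42)
E
```

```text
overhang 0.014
1027 ymax pct [-28.  -15.3 -11.7  -8.7  -7.5]
-30 183 x [-28.7 -15.3] z [-12.6   8.1]
-25 170 x [-28.7 -15.3] z [-12.5   8. ]
-20 148 x [-28.3 -15.4] z [-12.4   7.9]
-15 82 x [-23.8 -15.3] z [-13.    7.8]
-10 12 x [-15.5 -15.3] z [-11.   -1.5]
1015 ymax pct [-27.6 -15.3 -11.4  -8.4  -7.4]
-30 181 x [20.3 33.3] z [-13.    7.8]
-25 174 x [20.3 33.7] z [-12.6   7.8]
-20 148 x [20.3 33.1] z [-12.6   7.8]
-15 84 x [20.3 30. ] z [-13.5   7.8]
-10 11 x [20.4 20.6] z [-7.5 -2. ]
varnish [[ 0.542 -0.3    0.033]
 [ 0.562 -0.281  0.072]
 [ 0.585 -0.268  0.105]]
[0.0033, 0.0347, 0.0054, -0.0001, -0.0036, 0.0011, 0.42]
[0.0034, 0.0347, 0.0054, -0.0001, -0.0036, 0.0011, 0.42]
[0.0034, 0.0347, 0.0054, -0.0001, -0.0036, 0.0011, 0.42]
[0.0035, 0.0347, 0.0054, -0.0001, -0.0036, 0.0011, 0.42]
```

Emit:
jog_arm(increments=[[0.003,0.036,0.0055,0,-0.004,0.001,0.42],[0.003,0.036,0.0055,0,-0.004,0.001,0.42],[0.003,0.036,0.0055,0,-0.004,0.001,0.42],[0.002,0.036,0.0055,0,-0.004,0.001,0.42],[0,0,0,0,0,0,0.42],[0,0,0,0,0,0,0.42]])

```text
time: 4.05
tool_pos: [0.5399, -0.1072, 0.1598]
tcp_rot: [-1.57, -0.098, 0.089]
wrist_force: [-0.7, -0.3, 0.6]
width: 0.417
```

```bash
cat > look.py <<'E'
from h import *
import sys
s=readout.read_state();p=read_camera("wrist"); A=R.from_rotvec(s["tcp_rot"])
print(np.round(s["tool_pos"],4),np.round(A.as_matrix(),3)[:,0],s["time"],s["wrist_force"],lid(p))
w=cloud(p); t=A.inv().apply((w-s["tool_pos"]).reshape(-1,3)).reshape(w.shape)*1000
for n,a,b in [("lug",.131,.145),("bar",.108,.127)]:
    m=(p["range_z"]>0)&(w[...,2]>a)&(w[...,2]<b)&(abs(w[...,0]-.54)<.07)&(w[...,1]<-.01)&(w[...,1]>-.2)
    k,L,st,_=cv2.connectedComponentsWithStats(m.astype(np.uint8))
    for i in range(1,k):
        if st[i,4]>40: q=t[L==i]; print(n,st[i],"world z",np.median(w[L==i][:,2]),"tool x,z",np.percentile(q[:,0],[2,98]).round(1),np.percentile(q[:,2],[2,98]).round(1))
for lo,hi in [(230,320),(320,410)]:
    q=t[225:330,lo:hi].reshape(-1,3); q=q[(q[:,1]>-40)&(q[:,1]<16)]
    print("finger x,y,z",np.percentile(q,[1,99],axis=0).round(1).tolist())
cv2.imwrite(f"pics/{sys.argv[1]}.png",p["img"]); np.save("w.npy",w)
E
python3 look.py w2
```

```text
lid z 0.08946359287951156 36174
[ 0.5399 -0.1072  0.1598] [0.993 0.119 0.006] 4.05 [-0.72210604 -0.25857573  0.63772368] ((541.554931640625, -107.0282974243164), (225.9419403076172, 173.28480529785156), 6.15319299697876)
lug [341 194  35  18 590] world z 0.1372818308022179 tool x,z [15.7 37. ] [10.8 20.7]
bar [ 264  107   39  151 4886] world z 0.1214596919232716 tool x,z [-34.8 -11.3] [-27.3  74.3]
bar [339 184  35  21 282] world z 0.11840410275090675 tool x,z [15.4 37.1] [12.4 20.8]
finger x,y,z [[-29.6, -39.6, -10.1], [-16.2, -9.1, 11.5]]
finger x,y,z [[19.4, -39.7, -10.1], [33.0, -9.2, 11.6]]
```

View pics/w2.png

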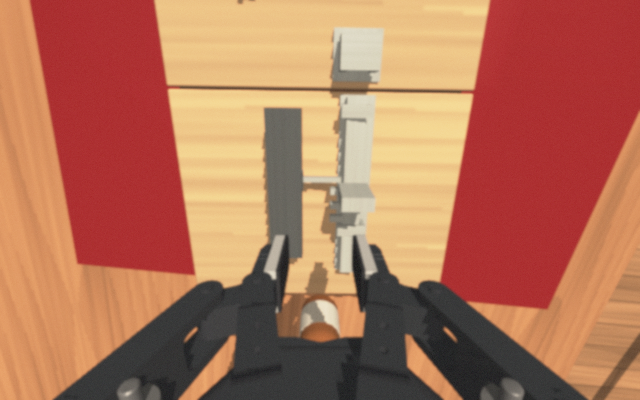

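Image w2 shows both fingers lined up with the bar (265–300) and the lug (340–373), but their front edges are level with the lug's face. I'll back off 7 mm, then go down in small steps and watch the force.

Emit:
jog_arm(increments=[[0,0,-0.007,0,0.005,0,0.42],[0,0,0,0,0.005,0,0.42],[0,0.01,0,0,0,0,0.42],[0,0.008,0,0,0,0,0.42],[0,0,0,0,0,0,0.42]])

```text
time: 4.72
tool_pos: [0.5432, -0.1161, 0.1448]
tcp_rot: [-1.572, -0.094, 0.075]
wrist_force: [-0.1, -0.4, 0.2]
width: 0.422
```

```bash
python3 look.py w3; python3 -c "
from h import *
w=np.load('w.npy');s=readout.read_state();A=R.from_rotvec(s['tcp_rot']);t=A.inv().apply((w-s['tool_pos']).reshape(-1,3)).reshape(w.shape)*1000
for c in (270,276,282):
  print(c,[(r,*t[r,c].round(0)) for r in range(226,300,6)])"
```

```text
lid z 0.08947013503182541 42721
[ 0.5432 -0.1161  0.1448] [0.994 0.107 0.012] 4.725 [-0.06427969 -0.37974521  0.16164141] ((541.3618774414062, -106.92823028564453), (226.68040466308594, 172.57220458984375), 6.253470420837402)
lug [339 188  39  19 702] world z 0.13733484681518549 tool x,z [13.2 34.6] [20.2 30. ]
bar [ 252   93   47  166 5936] world z 0.12147156739820106 tool x,z [-37.5 -14.1] [-15.3  83.2]
bar [337 177  37  22 309] world z 0.11839734108152758 tool x,z [12.9 34.5] [22.2 30.2]
finger x,y,z [[-29.6, -39.7, -10.1], [-16.1, -8.8, 11.5]]
finger x,y,z [[19.5, -39.7, -10.3], [32.9, -9.0, 11.6]]
270 [(226, np.float64(-33.0), np.float64(24.0), np.float64(-1.0)), (232, np.float64(-33.0), np.float64(22.0), np.float64(-4.0)), (238, np.float64(-33.0), np.float64(23.0), np.float64(-9.0)), (244, np.float64(-26.0), np.float64(-14.0), np.float64(7.0)), (250, np.float64(-24.0), np.float64(-22.0), np.float64(8.0)), (256, np.float64(-22.0), np.float64(-34.0), np.float64(12.0)), (262, np.float64(-21.0), np.float64(-39.0), np.float64(11.0)), (268, np.float64(-21.0), np.float64(-42.0), np.fl
[... 1263 characters left out ...]
t64(-5.0)), (238, np.float64(-19.0), np.float64(-14.0), np.float64(11.0)), (244, np.float64(-18.0), np.float64(-22.0), np.float64(11.0)), (250, np.float64(-17.0), np.float64(-27.0), np.float64(11.0)), (256, np.float64(-17.0), np.float64(-33.0), np.float64(11.0)), (262, np.float64(-16.0), np.float64(-36.0), np.float64(9.0)), (268, np.float64(-16.0), np.float64(-36.0), np.float64(7.0)), (274, np.float64(-16.0), np.float64(-37.0), np.float64(4.0)), (280, np.float64(-17.0), np.float64(-37.0), np.float64(1.0)), (286, np.float64(-16.0), np.float64(-39.0), np.float64(-1.0)), (292, np.float64(-16.0), np.float64(-39.0), np.float64(-4.0)), (298, np.float64(-17.0), np.float64(-40.0), np.float64(-7.0))]
```

Emit:
jog_arm(increments=[[-0.0025,0,0.003,0,0,0.012,0.42],[0,0.005,0,0,0,0,0.42],[0,0.003,0,0,0,0,0.42],[0,0,0,0,0,0,0.42]])

```text
time: 5.28
tool_pos: [0.5405, -0.113, 0.1365]
tcp_rot: [-1.573, -0.084, 0.085]
wrist_force: [0.1, 0.1, 0.4]
width: 0.421
```

Emit:
jog_arm(increments=[[0,0.003,0,0,-0.005,0,0.42],[0,0.003,0,0,0,0,0.42],[0,0,0,0,0,0,0.42]])

```text
time: 5.65
tool_pos: [0.5406, -0.1131, 0.1302]
tcp_rot: [-1.573, -0.089, 0.089]
wrist_force: [-0.4, -0.4, 0.5]
width: 0.42
```

Emit:
jog_arm(increments=[[0,0.003,0,0,0.004,0,0.42],[0,0.002,0,0,0,0,0.42],[0,0,0,0,0,0,0.42]])

```text
time: 6.02
tool_pos: [0.5406, -0.1132, 0.1249]
tcp_rot: [-1.573, -0.085, 0.085]
wrist_force: [-0.1, 0.2, 0.3]
width: 0.416
```

```bash
python3 look.py w4
```

```text
lid z 0.08947858650200449 47683
[ 0.5406 -0.1132  0.1249] [ 0.994  0.109 -0.   ] 6.025 [-0.14332404  0.1521778   0.29573466] ((540.8335571289062, -101.05432891845703), (226.85903930664062, 161.0216522216797), 6.2155351638793945)
lug [346 204  44  23 928] world z 0.1372728354745671 tool x,z [15.6 37. ] [16.7 26.8]
lug [274 235  16  40 202] world z 0.14022925707766842 tool x,z [-22.6 -16.1] [-9.4 11.5]
lug [352 235  16  40 203] world z 0.13995631625303195 tool x,z [19.5 25.8] [-9.5 11.4]
lug [368 243  14   8  56] world z 0.14231033019939887 tool x,z [27.6 32.9] [6.2 7.6]
lug [260 244  13   6  54] world z 0.1421503944742987 tool x,z [-29.7 -24.5] [6.4 7.5]
bar [ 249   99   52  181 6694] world z 0.12147950330481223 tool x,z [-34.9 -11.4] [-20.6  80.1]
bar [343 191  42  24 462] world z 0.11815302458079137 tool x,z [15.5 37. ] [19.1 27. ]
finger x,y,z [[-34.9, -39.3, -27.6], [-11.5, 8.0, 11.5]]
finger x,y,z [[18.6, -39.7, -9.9], [34.3, -9.0, 17.6]]
```

View pics/w4.png

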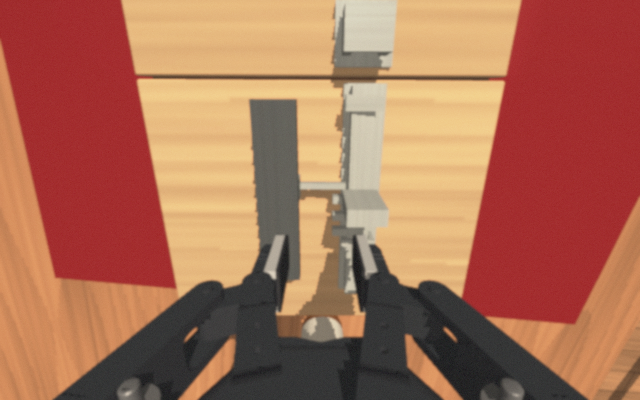

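Image w4 shows no contact yet: the bar is still up at z 0.1215. By the camera the tips are about 9 mm behind the TCP (z≈0.134), so contact should come near TCP z 0.112. The pads are over the bar and behind the lug (8 mm gap).

Emit:
jog_arm(increments=[[0,0.004,0,0,0,0,0.47],[0,0.003,0,0,0,0,0.47],[0,0.002,0,0,0,0,0.47],[0,0,0,0,0,0,0.47]])

```text
time: 6.58
tool_pos: [0.5406, -0.1132, 0.1153]
tcp_rot: [-1.573, -0.086, 0.085]
wrist_force: [-0.1, -0.7, -0.1]
width: 0.47
```

Emit:
jog_arm(increments=[[0,0.002,0,0,0,0,0.47],[0,0.002,0,0,0,0,0.47],[0,0.002,0,0,0,0,0.47],[0,0,0,0,0,0,0.47]])

```text
time: 7.08
tool_pos: [0.541, -0.1133, 0.1104]
tcp_rot: [-1.573, -0.086, 0.085]
wrist_force: [-2.1, 0.5, 4.1]
width: 0.469
```

```bash
python3 look.py w5
```

```text
lid z 0.08948063384288817 60124
[ 0.541  -0.1133  0.1104] [0.994 0.109 0.   ] 7.075 [-2.09183844  0.52745033  4.0599039 ] ((541.6978759765625, -110.4818115234375), (226.49871826171875, 179.71621704101562), 6.050869941711426)
lug [ 348  214   48   26 1151] world z 0.13723361056099226 tool x,z [15.2 36.7] [16.7 27. ]
lug [250 242  34  54 543] world z 0.1385524352526293 tool x,z [-31.7 -18.3] [-9.8 11.4]
lug [358 242  34  54 551] world z 0.13848677150272176 tool x,z [21.6 35. ] [-9.7 11.4]
bar [ 243   98   56  193 7658] world z 0.1183334298189479 tool x,z [-35.2 -11.8] [-21.7  80.2]
bar [344 199  47  29 583] world z 0.11787793153525622 tool x,z [15.2 36.8] [18.5 27.2]
bar [356 240   3  31  66] world z 0.12256162002827659 tool x,z [21.6 21.9] [-9.8  9.2]
finger x,y,z [[-35.3, -39.5, -27.3], [-11.9, -3.2, 15.0]]
finger x,y,z [[10.1, -39.4, -51.7], [36.3, 12.6, 24.2]]
```

Contact: the bar is down 3.2 mm at 4 N. I'll press to about 7 mm.

Emit:
jog_arm(increments=[[0,0.0025,0,0,0,0,0.47],[0,0.0015,0,0,0,0,0.47],[0,0,0,0,0,0,0.47]])

```text
time: 7.5
tool_pos: [0.541, -0.1133, 0.1069]
tcp_rot: [-1.573, -0.086, 0.085]
wrist_force: [-2.1, 0.5, 5.3]
width: 0.469
```

```bash
python3 look.py w6 | grep -v finger
```

```text
lid z 0.08948679327066031 62353
[ 0.541  -0.1133  0.1069] [0.994 0.109 0.001] 7.5 [-2.09771956  0.4585875   5.33027099] ((541.9515380859375, -109.88082885742188), (227.1609344482422, 178.53822326660156), 5.969814777374268)
lug [ 348  217   50   26 1176] world z 0.13725896614919234 tool x,z [15.2 36.6] [17. 27.]
lug [248 246  35  55 581] world z 0.13842502594089615 tool x,z [-31.7 -18.3] [-10.   11.4]
lug [359 246  35  55 577] world z 0.13835492702105795 tool x,z [21.6 34.9] [-10.1  11.5]
bar [ 243   98   56  193 7740] world z 0.11487654168983095 tool x,z [-35.3 -11.8] [-21.5  80.2]
bar [344 201  48  28 622] world z 0.11844391864135054 tool x,z [15.1 36.6] [19.5 27.2]
bar [356 243   4  33  96] world z 0.12184666397309071 tool x,z [21.6 21.9] [-10.3   9. ]
bar [372 243  14   8  48] world z 0.12434546422924501 tool x,z [29.7 35. ] [6.3 7.9]
```

Pressed to 6.6 mm. Now I'll slide along the bolt.

Emit:
jog_arm(increments=[[0,0.0007,0.004,0,0,0,0.47],[0,0,0.004,0,0,0,0.47],[0,0,0.004,0,0,0,0.47],[0,0,0.004,0,0,0,0.47],[0,0,0.004,0,0,0,0.47]])

```text
time: 8.18
tool_pos: [0.5426, -0.1024, 0.1086]
tcp_rot: [-1.591, -0.096, 0.082]
wrist_force: [-1.2, -6.3, 4.2]
width: 0.468
```

```bash
python3 look.py w7 | grep -v finger
```

```text
lid z 0.08955792271453547 36322
[ 0.5426 -0.1024  0.1086] [0.994 0.113 0.007] 8.175 [-1.21949785 -6.32807538  4.19420371] ((529.750732421875, 2.5524063110351562), (226.7928009033203, 45.821285247802734), 6.582802772521973)
lug [ 343  227   50   69 1594] world z 0.13738064892290158 tool x,z [12.9 34.5] [-7.  21.3]
lug [249 244  35  52 563] world z 0.13843562186192532 tool x,z [-31.7 -18.3] [-9.7 11.5]
bar [ 239  120   56  185 6690] world z 0.11623635557057248 tool x,z [-37.8 -14.4] [-32.6  70.5]
bar [339 208  46  31 646] world z 0.11828388424859325 tool x,z [12.5 34. ] [13.7 21.9]
bar [356 252   3  19  49] world z 0.12338886626152018 tool x,z [21.6 21.9] [-9.4  2.8]
```

The bolt stopped at about 13 mm travel. The bar had risen to a 5.2 mm press and the tool tilted slightly. I'll ease off, straighten the tool and press deeper before pushing again.

Emit:
jog_arm(increments=[[0,0,-0.003,0,0,0,0.47],[0,0.0015,0,0.018,0,0.006,0.47],[0,0.0015,0,0,0,0,0.47],[0,0,0,0,0,0,0.47]])

```text
time: 8.72
tool_pos: [0.5433, -0.1045, 0.1061]
tcp_rot: [-1.57, -0.09, 0.087]
wrist_force: [-2.4, 1.7, 6.5]
width: 0.471
```

```bash
cat >> look.py <<'E'
print("axes\n",A.as_matrix().round(3))
E
python3 look.py w8 | grep -v finger
```

```text
lid z 0.08953202014650471 70703
[ 0.5433 -0.1045  0.1061] [0.994 0.112 0.002] 8.725 [-2.37453036  1.69404021  6.52562841] ((539.3705444335938, -87.43711853027344), (227.5481719970703, 223.4371337890625), 6.433819770812988)
lug [ 342  223   53   79 1763] world z 0.13734654402298158 tool x,z [12.2 34.3] [-6.9 24.2]
lug [248 247  35  54 596] world z 0.13864364562516773 tool x,z [-31.7 -18.3] [-9.8 11.4]
bar [ 238  116   56  187 6831] world z 0.11403130215610416 tool x,z [-38.4 -14.9] [-29.9  72.3]
bar [339 206  47  27 631] world z 0.11829559193090353 tool x,z [12.  33.5] [17.2 24.4]
bar [355 249   5  28  81] world z 0.12183395431159161 tool x,z [21.6 21.9] [-10.7   6.2]
axes
 [[ 0.994  0.002 -0.112]
 [ 0.112 -0.001  0.994]
 [ 0.002 -1.    -0.001]]
```

Emit:
jog_arm(increments=[[-0.001,0,0.004,0,0,0,0.47],[0,0,0.004,0,0,0,0.47],[0,0,0.004,0,0,0,0.47]])

```text
time: 9.15
tool_pos: [0.5436, -0.0984, 0.1078]
tcp_rot: [-1.581, -0.096, 0.085]
wrist_force: [-1.0, -6.7, 3.9]
width: 0.47
```

```bash
python3 look.py w9 | grep -v finger
```

```text
lid z 0.08956410157111941 39213
[ 0.5436 -0.0984  0.1078] [0.993 0.115 0.006] 9.15 [-0.98202658 -6.73687063  3.94682148] ((529.494384765625, 5.236320495605469), (227.09471130371094, 49.940406799316406), 6.3135528564453125)
lug [ 340  227   53   69 1624] world z 0.13733995613185618 tool x,z [11.4 34.2] [-7.  21.2]
lug [248 245  35  54 574] world z 0.13872735035265235 tool x,z [-31.7 -18.3] [-9.5 11.4]
bar [ 237  127   56  183 6287] world z 0.1154376322080474 tool x,z [-39.2 -15.7] [-36.2  66.7]
bar [337 209  46  27 629] world z 0.11825176499678874 tool x,z [11.1 32.6] [14.4 21.7]
bar [356 253   3  23  52] world z 0.12241281504145239 tool x,z [21.6 21.9] [-10.4   1.7]
axes
 [[ 0.993  0.008 -0.115]
 [ 0.115 -0.012  0.993]
 [ 0.006 -1.    -0.012]]
```

The bolt is past the first block (about 16 mm). I'll keep pushing and correct height, tilt and sideways drift on each row.

Emit:
jog_arm(increments=[[-0.0007,0.0015,0.003,0.006,0.002,0.002,0.47],[-0.0007,0.001,0.004,0.005,0.002,0.002,0.47],[-0.0007,0.001,0.004,0.005,0.002,0.002,0.47]])

```text
time: 9.57
tool_pos: [0.5437, -0.0945, 0.1071]
tcp_rot: [-1.578, -0.094, 0.083]
wrist_force: [-2.2, -7.0, 6.4]
width: 0.474
```

```bash
python3 look.py w10 | grep -v finger
```

```text
lid z 0.08956229688505664 42104
[ 0.5437 -0.0945  0.1071] [0.994 0.112 0.006] 9.575 [-2.15382524 -7.00230703  6.3749839 ] ((529.3934326171875, 6.666740417480469), (227.2434539794922, 53.588539123535156), 6.496748447418213)
lug [ 339  228   55   73 1645] world z 0.13744261846547753 tool x,z [10.9 34.3] [-7.3 21.3]
lug [248 246  35  55 578] world z 0.13858171879595826 tool x,z [-31.7 -18.2] [-9.6 11.5]
bar [ 237  135   55  180 5947] world z 0.11475746379178459 tool x,z [-39.9 -16.4] [-40.9  62.8]
bar [336 210  46  28 642] world z 0.11831084639402815 tool x,z [10.5 32.2] [14.2 21.6]
bar [356 254   3  22  54] world z 0.12272338116343626 tool x,z [21.6 21.9] [-10.5   1.9]
axes
 [[ 0.994  0.007 -0.112]
 [ 0.112 -0.008  0.994]
 [ 0.006 -1.    -0.009]]
```

Travel is about 20 mm, the bar is 6.8 mm down, and the chest hasn't moved relative to the world. I'll use larger steps and correct the sideways drift.

Emit:
jog_arm(increments=[[-0.002,0.0012,0.006,0.006,0.002,0.002,0.47],[-0.002,0.0012,0.006,0.006,0.002,0.002,0.47],[-0.001,0.001,0.006,0.006,0,0.002,0.47]])

```text
time: 10.0
tool_pos: [0.5428, -0.0842, 0.107]
tcp_rot: [-1.573, -0.097, 0.077]
wrist_force: [-0.5, -6.0, 5.2]
width: 0.47
```

```bash
python3 look.py w11 | grep -v finger
```

```text
lid z 0.08954572480377693 49357
[ 0.5428 -0.0842  0.107 ] [0.994 0.11  0.012] 10.0 [-0.54903789 -5.9658169   5.24769241] ((528.7954711914062, 12.586212158203125), (226.81146240234375, 64.12574768066406), 6.051211833953857)
lug [ 339  228   55   73 1636] world z 0.1373744355088619 tool x,z [10.9 34.3] [-7.2 21.3]
lug [248 247  35  54 587] world z 0.1385495340263847 tool x,z [-31.6 -18.2] [-9.7 11.5]
bar [ 238  155   54  174 5227] world z 0.11446955633992517 tool x,z [-40.1 -16.7] [-52.8  52.8]
bar [336 210  46  28 643] world z 0.11859588517160796 tool x,z [10.4 31.9] [14.5 21.5]
bar [356 254   3  22  54] world z 0.12231569344001489 tool x,z [21.6 21.9] [-10.7   2. ]
axes
 [[ 0.994  0.013 -0.11 ]
 [ 0.11  -0.003  0.994]
 [ 0.012 -1.    -0.005]]
```

Emit:
jog_arm(increments=[[-0.003,0.0012,0.006,0.004,0.001,0.006,0.47],[-0.003,0.0012,0.006,0.004,0.001,0.006,0.47],[-0.003,0.0012,0.006,0.004,0,0.004,0.47]])

```text
time: 10.42
tool_pos: [0.5403, -0.074, 0.1076]
tcp_rot: [-1.575, -0.097, 0.076]
wrist_force: [2.8, -6.7, 5.3]
width: 0.468
```

```bash
python3 look.py w12 | grep -v finger
```

```text
lid z 0.08953156509392324 81873
[ 0.5403 -0.074   0.1076] [0.994 0.11  0.013] 10.425 [ 2.84825105 -6.73938061  5.27639097] ((536.2726440429688, -57.54718780517578), (227.59693908691406, 225.31015014648438), 6.407447338104248)
lug [ 341  227   53   72 1627] world z 0.13733558821715985 tool x,z [12.3 34.3] [-7.  21.2]
lug [248 246  35  55 573] world z 0.1386883870499328 tool x,z [-31.6 -18.3] [-9.8 11.5]
bar [ 243  174   52  162 4591] world z 0.1150197667257021 tool x,z [-38.6 -15.3] [-59.6  42.5]
bar [338 210  46  30 642] world z 0.11811720800513018 tool x,z [11.8 33.4] [13.2 21.6]
bar [356 253   3  23  56] world z 0.12281861037837506 tool x,z [21.6 21.9] [-10.4   2.8]
axes
 [[ 0.994  0.014 -0.11 ]
 [ 0.11  -0.005  0.994]
 [ 0.013 -1.    -0.007]]
```

Emit:
jog_arm(increments=[[-0.001,0.0018,0.006,0.004,0,0.004,0.47],[-0.001,0.0015,0.006,0.004,0,0.004,0.47],[0,0.0015,0.006,0.004,0,0.004,0.47]])

```text
time: 10.85
tool_pos: [0.5406, -0.0656, 0.1069]
tcp_rot: [-1.581, -0.097, 0.084]
wrist_force: [-7.1, -23.8, 12.6]
width: 0.473
```

```bash
python3 look.py w13 | grep -v finger
```

```text
lid z 0.08950566758698697 73687
[ 0.5406 -0.0656  0.1069] [0.993 0.114 0.008] 10.85 [ -7.06122301 -23.77441968  12.57214987] ((532.9883422851562, -28.487098693847656), (226.88818359375, 184.64041137695312), 5.899129867553711)
lug [ 339  228   55   70 1616] world z 0.1373424460521299 tool x,z [11.  34.3] [-6.8 20.9]
lug [247 246  36  55 578] world z 0.13842499366624128 tool x,z [-31.7 -18.3] [-9.8 11.4]
bar [ 242  188   51  148 3781] world z 0.11445250502506063 tool x,z [-39.8 -16.4] [-60.2  34.3]
bar [337 210  46  32 659] world z 0.11833562959586089 tool x,z [10.7 32.4] [14.1 21.3]
bar [356 254   3  22  54] world z 0.12274234261284807 tool x,z [21.6 21.9] [-10.3   1.9]
axes
 [[ 0.993  0.009 -0.114]
 [ 0.114 -0.012  0.993]
 [ 0.008 -1.    -0.013]]
```

The push force jumped to 24 N, so the bolt is at its end stop (about 48–50 mm). I'll ease off and lift straight up.

Emit:
jog_arm(increments=[[0,0,-0.001,0,0,0,0.47],[0,0,0,0,0,0,0.47]])

```text
time: 11.15
tool_pos: [0.541, -0.0673, 0.1076]
tcp_rot: [-1.581, -0.095, 0.081]
wrist_force: [-2.8, 0.4, 5.9]
width: 0.472
```

```bash
python3 look.py w14 | grep -v finger
```

```text
lid z 0.0895197552754253 83406
[ 0.541  -0.0673  0.1076] [0.994 0.112 0.008] 11.15 [-2.80680896  0.3797142   5.92886684] ((535.6603393554688, -51.53266143798828), (227.8167724609375, 225.5119171142578), 6.545347690582275)
lug [ 339  225   55   73 1683] world z 0.137342049639742 tool x,z [10.9 34.4] [-6.9 22.6]
lug [248 245  35  56 582] world z 0.13859694338428413 tool x,z [-31.7 -18.3] [-9.7 11.5]
bar [ 241  185   52  151 3895] world z 0.11520712873301597 tool x,z [-40.  -16.6] [-60.3  35.9]
bar [336 207  46  27 637] world z 0.11852457390232918 tool x,z [10.5 31.9] [16. 23.]
bar [356 251   3  25  58] world z 0.1225242438767252 tool x,z [21.6 21.9] [-10.7   3.1]
axes
 [[ 0.994  0.009 -0.112]
 [ 0.112 -0.011  0.994]
 [ 0.008 -1.    -0.012]]
```

The far edges put the lug centre at chest y ≈ -29.9 mm, which is a travel of about 50 mm. The bolt is home, so I'll lift off.

Emit:
jog_arm(increments=[[0,-0.002,-0.001,0,0,0,0.47],[0,-0.005,-0.001,0,0,0,0.47],[0,-0.008,-0.001,0,0,0,0.47],[0,-0.02,-0.001,0.012,0,0.008,0.47],[0,-0.03,-0.005,0,0,0,0.47],[0,-0.04,-0.02,0,0,0,0.47],[0,-0.04,-0.03,0,0,0,0.47],[0,0,0,0,0,0,0.47]])

```text
time: 12.2
tool_pos: [0.5467, -0.1282, 0.2549]
tcp_rot: [-1.57, -0.087, 0.092]
wrist_force: [0.3, -0.1, 1.1]
width: 0.472
```

```bash
python3 look.py w15 | grep -v finger; python3 - <<'E'
from h import *
for n in ["scene","side"]:
    p=read_camera(n); print(n,lid(p))
    for t in ["varnish","pigment","plane","bridge","bolt_lug","catch_bar"]:
        r=spotter.spot_point(p,t)
        if r: print(t,round(r[0]["p"],2),np.round(r[0]["location"],1),to_world(p,r[0]["location"]))
    cv2.imwrite(f"pics/{n}2.png",p["img"])
E
```

```text
lid z 0.08947547339301051 41112
[ 0.5467 -0.1282  0.2549] [ 0.994  0.114 -0.003] 12.2 [ 0.27440498 -0.10187476  1.13923867] ((538.7374877929688, -79.94734191894531), (226.33624267578125, 245.2283172607422), 6.167625427246094)
lug [332  95  25  12 295] world z 0.1374572119309011 tool x,z [12.1 33.7] [74.5 84. ]
bar [ 278   80   27  112 2757] world z 0.12145837275216742 tool x,z [-38.7 -15.3] [-10.   95.7]
axes
 [[ 0.994 -0.003 -0.114]
 [ 0.114 -0.002  0.994]
 [-0.003 -1.    -0.001]]
lid z 0.09129676360318784 5174
scene ((530.3800048828125, -25.7589111328125), (233.2652587890625, 365.2495422363281), 6.044927597045898)
varnish 0.58 [217.9 251.2] [ 0.58334696 -0.28759023  0.01523229]
pigment 0.55 [376.7 200.5] [0.52924154 0.21767345 0.03927317]
plane 0.61 [326.8 182.6] [0.48219132 0.06428879 0.1093321 ]
bridge 0.55 [355.4 202.5] [0.58334079 0.12049455 0.09488055]
bolt_lug 0.69 [294.1 196.7] [ 0.5546638  -0.05584021  0.13495764]
catch_bar 0.74 [217.7 250.3] [ 0.58402412 -0.28751258  0.0194493 ]
lid z 0.08981778220035819 10623
side ((530.0045776367188, -17.81072998046875), (226.4188690185547, 366.51995849609375), 5.976633548736572)
varnish 0.69 [373.3 151.7] [ 0.5381936  -0.19169967  0.09011236]
pigment 0.78 [315.2 314.9] [0.48820187 0.26711586 0.07130413]
plane 0.52 [357.9 232. ] [0.47778087 0.08258656 0.11078268]
bridge 0.59 [306.2 232.9] [0.57870145 0.12107483 0.09575691]
bolt_lug 0.57 [349.9 172.4] [ 0.55042898 -0.04896537  0.13605589]
catch_bar 0.91 [364.4 170.9] [ 0.5343568  -0.11494507  0.08956076]
```

View pics/w15.png

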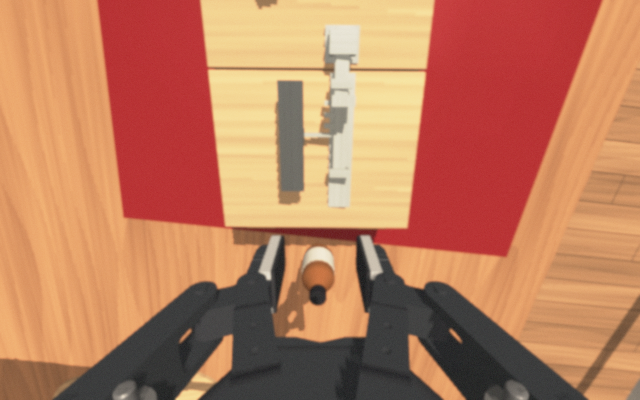

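Image w15 shows the bolt's end in the keeper at (343,50), the lug at (344,101) and the bar fully up (top z 0.1215, as at the start). The chest and the small things are unmoved, and the tool is clear.

```bash
python3 -c "
from h import *
print(bot.finish_job(),readout.read_state()['time'])"
```

```text
the job is handed in; nothing more can be done
the job is handed in; nothing more can be done
```

The tool chest is bolted. I pressed the catch bar down 6.5–7 mm with one fingertip and pushed the lug with the other until the force jumped to 24 N at the end stop. Then I eased off and lifted clear, and handed the job in at about 12.5 s of the 32 s allowed.

- **Bolt and catch:** the last wrist picture gave the bolt's travel as 49–50 mm, with its end in the keeper. The catch bar's top was back at z 0.1215 m, the same as before I pressed it, so it has sprung up behind the last block.
- **Chest and small things:** the lid fit before and after agreed within about 1 mm and 0.1°. The spotted points for the small things agreed within about 12 mm, which is the networks' scatter on these small targets; nothing looked moved.
- **What went wrong on the way:** the first push stopped at about 13 mm of travel, because the bar had eased up to a 5 mm press as the tool tilted. I pressed deeper and pushed again, correcting as I went.
- **Checks that disagreed:**
  - The catch-bar spotter gave wrong points in the two final overview pictures, so I relied on the wrist camera's depth instead.
  - The camera showed the fingertips about 9 mm behind the tool point, not 14 mm ahead. I found contact by force.

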